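Load a bar into a drill jig: slide it under the bush plate to the stop and clamp it

TASK

Load the aluminium bar into the drill jig: lay it flat on the jig's bed and slide it, tongue first, under the blue bush plate until the tongue bears on the end stop and its long side lies against the side rail. Then swing the red-knobbed lever clockwise as far as it goes, so that its eccentric holds the bar there, and let go. Leave the other things on the bench where they are.

Things in the scene. Friction and masses are not known exactly. Their poses are not given: they have to be found in the camera images.
- bar: Loose aluminium bar, 140 long x 30 wide x 20 high (mm), 0.15 to 0.31 kg, lying flat right of the jig. Origin: centre of its underside; x along its length to the tongue end, z up. Main part 30 wide, x = -70..58; the tongue is 20 wide, same height, x = 58..70. A small dark bore in the top at x = -57 marks the tail. A 0.29 m high grey fixture stands farther right.
- bar_nose (a point): Middle of the bar's tongue end face, at (70, 0, 10) mm in the bar's frame.
- bar_tail (a point): Middle of the bar's tail end face, at (-70, 0, 10) mm in the bar's frame.
- jig: Steel drill jig, fixed to the bench. Origin on the bench top on the centre line of the bar's lane; x forward along the lane to the end stop, y left, z up; all jig sizes are mm in this frame. Bed: x -64..92, y -64..48, top z = 16. A bar that is home has its origin at (5, 0, 16), axes parallel; its tail is then at x = -65 and it is free to grip from x = -65 to -20.
- jig_rail (a point): Middle of the side rail's face, at (33, 15, 28) in the jig's frame. Dark steel rail on the left of the lane; right face y = 15, from x = -18 (front end rounded) to 78, 20 thick, up to z = 39.5.
- jig_plate (a point): Middle of the underside of the blue bush plate, at (42, 8.5, 39.5) in the jig's frame. It overhangs the lane from the rail: x 12..72, y -20..37, underside z = 39.5 (3.5 above a bar lying on the bed), top z = 51.5; its two steel bushes at x = 28 and 56 rise to z = 57.5.
- jig_stop (a point): Face of the end stop's round rest button, at (75, 0, 27) in the jig's frame; a bar that is home touches it with its tongue. The stop block behind it: x 78..92, y -22..22, up to z = 40.
- clamp (a joint): Clamp lever, rad: 0 = open (lever points 45 degrees right of the jig's x), grows clockwise from above; 1.571 = closed, at its limit (lever points back and right, 135 degrees clockwise from the jig's x). Friction 0.12 N m; stays where left. Its eccentric (z 17..31) leaves a lane beside the rail of 36 mm at 0 and 30 mm closed, so it pushes the bar to the rail and a little towards the stop.
- clamp_knob (a point): Middle of the upright red knob on the lever's end: 16 mm thick, z = 40 to 76 mm over the bench, this point at 58, 60 mm from the pivot. It can be pinched from above or pushed.
- clamp_hinge (a point): Point on the lever's vertical pivot axis, at (22, -34, 58) mm in the jig's frame.
- water_bottle: Bystander: clear water bottle with blue cap, 64 mm thick, 223 high, behind the jig on the left. Origin: centre of its underside.
- parts_jar: Bystander: small clear jar with blue lid, 65 mm thick, 60 high, behind on the right. Origin: centre of its underside.
- tape_roll: Bystander: roll of masking tape lying flat, 73 mm across, 19 high, right of the jig at the back. Origin: centre of its underside.
- parts_brush: Bystander: parts brush lying flat near the bench's front edge, 20 x 146 x 9 mm, long along its y. Origin: centre of its underside.

How it is judged:
By the outcome, as a careful person would: the job done as asked, in the order asked, and still so for the second after the job is handed in, with the robot touching nothing.
It also fails if it takes over 51 s, if anything falls off the work surface, if the arm or the gripper's body presses on something with over 40 N, if the wrist force passes 120 N, or if a joint passes its speed limit or range.

ROBOT

A 7-joint arm with a two-finger parallel gripper is mounted at the origin on a cart in front of the work surface, level with it; the furniture and walls round the work are solid. World frame = base frame: x ahead of the robot, y to its left, z up, the work surface at z = 0. Lengths are in m, angles in rad, forces in N, time in s.
With the tool pointing down it reaches from about 0.425 to 0.8 m from the base axis. Payload 8.3 kg.
Tool frame: the origin (TCP) lies at the very end of the fingers, on their centre line; the grasp point (between the pads) lies 19 mm behind it; z points along the fingers, y is the direction in which the jaws open and shut (so a half turn about z gives the same grasp; the last joint's range is limited). The gripper opens to 85 mm and grips with 20 to 120 N. Pads are 22 mm wide; open, the fingers measure 114 mm over their backs; the gripper's body (76 mm by 85 mm) begins 54 mm behind the grasp point. The pads swing forward as they close: fully open they stand 13 mm farther back than shut.
Start: joints at [1.081, 0.383, 0.016, 1.37, -0.006, 1.388, -0.046], TCP at [0.259, -0.569, 0.197] pointing down, gripper open.
Joint ranges: [-2.95, 2.95], [-0.25, 2.06], [-1.52, 1.56], [0.18, 2.33], [-1.44, 4.58], [0.02, 2.06], [-3.01, 3.01]. Speed limits (rad/s): [2.39, 2.39, 3.01, 3.01, 3.14, 3.14, 3.14].

INTERFACE

Orientations are given as a 3x3 rotation matrix whose columns are the frame's x, y, z axes.
In Python, from plant import monitor, capture, workorder gives the robot as it stands. The module is installed in compiled form; this text tells all that it offers.
- The arm moves only by the shell command python3 -m jog 'ROWS'. ROWS is a JSON object of lists of equal length, an entry for each row: "gripper": the opening, from -1 (shut) to 1 (fully open); "translation": the shift along the world's x, y, z as a fraction of full scale, a list of three; "rot": the turn, a rotation vector about the world's x, y, z as a fraction of full scale, a list of three. In form: {"gripper": [gripper, ...], "translation": [[dx, dy, dz], ...], "rot": [[rx, ry, rz], ...]}. A call has 1 to 12 rows; each row is the pose to reach, as a shift and turn from the pose commanded when the call began; what a row does not reach only later rows make up. Full scale, the value 1, is 0.08 m for a shift and 30 degrees for a turn. A row lasts 1/8 s, in which the tool goes at most 62.5 mm and 10.7 degrees, less where a joint would pass 70% of its speed; a pose out of reach is approached as far as the arm can. A call with a number of a shift or a turn outside -1 to 1 is refused whole. A call with a gripper value outside its range is refused whole. The fingers move at their own pace and stop on an object; the grip force is fixed at half the most. Time passes only in rows, so rows that repeat a pose let the fingers close. It gives the time, the measured TCP pose, the force and the opening at its end, in the units of the state.
- monitor.sense(): the state, without advancing time (a new reading comes with each control period).
- capture(name): name is "side" or "top" or "wrist"; returns a dict with "pixels" (384x512x3 uint8, blue, green, red), "camera_matrix" (3x3 intrinsics, pixels), "R" (3x3) and "t" (3): a world point X has camera coordinates R X + t. Camera axes: x right, y down, z forward; pixel columns grow to the right and rows downward; lengths in m; the calibration is good to about 2 mm. A picture is of the moment at which its call begins. There is no depth.
- workorder.job_done(): hands the job in, once; it reports no verdict.
The state is a dict: "clock": time; "joints": joint angles; "dq": joint speeds; "tau": joint torques, N m; "tcp_pos": TCP position; "tool_rot": TCP orientation; "force": force on the tool from outside, world axes, zero at the start; "ft_torque": the same for the moment, N m; "finger_gap": finger opening in m.
Only numpy, scipy, OpenCV 4.12 (cv2) and the standard library are available. Lean on these libraries where they do the work, as an engineer would, in place of code of your own. Each camera call takes 0.05 s, during which the arm holds its last target. There are 200 camera calls.

## Working session

There is one attempt and no reset: what is moved stays moved. The work goes in short steps, Python scripts to look and compute and a shell command to move; the robot and the scene stay as the last step left them, time stands still between calls to the robot, and variables do not carry over. Pictures are saved under pics/ and viewed, about 8 in all and at most 12, crops included, and the job is handed in when it is done.

```bash
mkdir -p pics; cat > h.py <<'E'
import numpy as np, cv2
from plant import monitor, capture, workorder
def snap(cam,name):
    c=capture(cam); cv2.imwrite(f'pics/{name}.png',c['pixels']); np.savez(f'pics/{name}.npz',**{k:np.array(c[k]) for k in('camera_matrix','R','t')}); return c
def ray(c,px,z):
    K,R,t=[np.array(c[k]) for k in('camera_matrix','R','t')]
    d=R.T@np.linalg.solve(K,[px[0],px[1],1.]); o=-R.T@t
    return o+d*(z-o[2])/d[2]
def proj(c,X):
    K,R,t=[np.array(c[k]) for k in('camera_matrix','R','t')]
    p=K@(R@np.array(X)+t); return p[:2]/p[2]
E
python3 - <<'E'
from h import *
a=snap('top','top0');b=snap('side','side0')
for c in(a,b): print(-np.array(c['R']).T@np.array(c['t']))
s=monitor.sense();print(s)
im=np.vstack([cv2.resize(a['pixels'],(800,600))]);cv2.imwrite('pics/top0b.png',im)
E
```

```text
[0.43591617 0.03338291 1.03342544]
[ 1.00704673 -0.45668809  0.85668693]
{'clock': 0.1, 'joints': array([ 1.08108948,  0.38412848,  0.01640414,  1.37100314, -0.00627369,
        1.38819397, -0.04651469]), 'dq': array([-0.00011329, -0.00107589, -0.000628  , -0.00283446,  0.00225461,
       -0.00051592,  0.00159761]), 'tau': array([ 3.97810145e-03, -6.29126143e+01,  8.47947244e-01, -3.72758102e+01,
        1.68081903e-02,  1.04675294e-02, -1.50946794e-04]), 'tcp_pos': array([ 0.25853679, -0.56848442,  0.1963159 ]), 'tool_rot': array([[ 9.10281124e-01,  4.13989994e-01, -7.49078884e-04],
       [ 4.13990667e-01, -9.10279878e-01,  1.50686884e-03],
       [-5.80428128e-05, -1.68178593e-03, -9.99998584e-01]]), 'force': array([ 0.64267554, -0.26664071, -0.1017444 ]), 'ft_torque': array([-0.06138241, -0.03912156,  0.05621082]), 'finger_gap': 0.08538871075340679}
```

View pics/top0b.png

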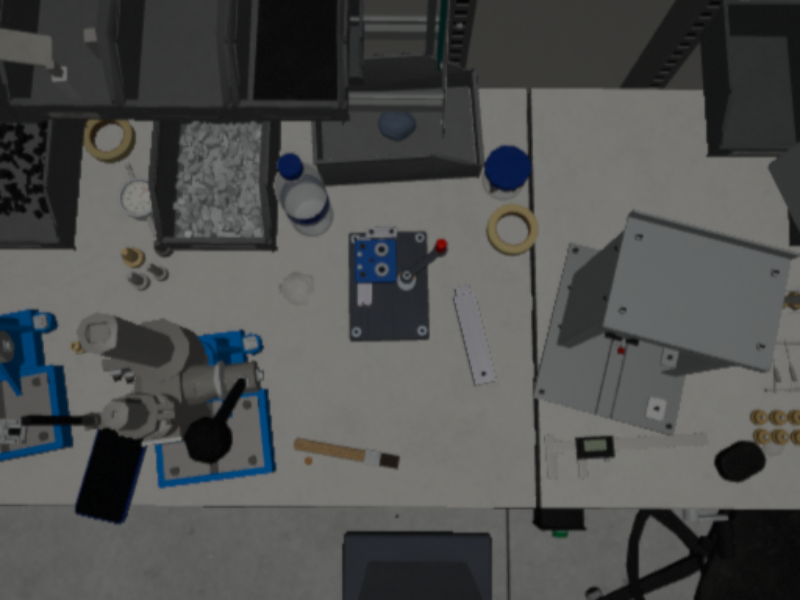

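View pics/side0.png

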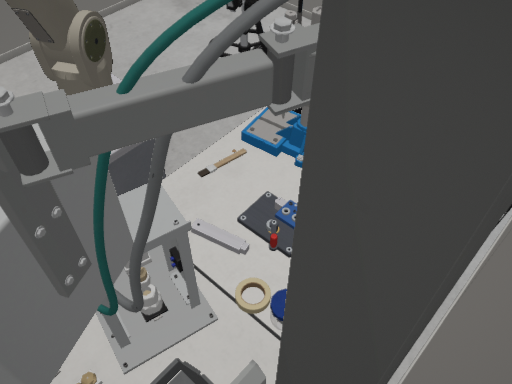

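The top view (800×600) shows the jig bed at x 349–428, y 232–340, with the stop at the top near (380,232) and the red knob at (441,245). The bar runs from its tongue at (463,290) to its tail at (485,382). The tape, jar, bottle and brush are also visible. In the side view the bar is at (220,235) and the knob at (273,240).

```bash
python3 - <<'E'
from h import *
c=np.load('pics/top0.npz')
print(proj(c,[0,0,0]),proj(c,[.259,-.569,.2]),proj(c,[.5,0,0]))
for n,p,z in [('bedTL',(349,233),.016),('bedTR',(427,232),.016),('bedBL',(351,340),.016),('bedBR',(429,339),.016),('knob',(441,245),.076),('pivot',(406,279),.04),('bore',(485,380),.02)]:
    print(n,ray(c,np.array(p)*.64,z).round(4))
im=cv2.imread('pics/top0.png')
cr=cv2.resize(im[135:255,210:330],None,fx=5,fy=5,interpolation=cv2.INTER_CUBIC);cv2.imwrite('pics/crop0.png',cr)
E
```

```text
[273.04145701 489.50593681] [612.42560977 378.12281091] [273.26353017 240.80854958]
bedTL [0.7026 0.1123 0.016 ]
bedTR [7.049e-01 7.000e-04 1.600e-02]
bedBL [0.5488 0.1066 0.016 ]
bedBR [ 0.5509 -0.0023  0.016 ]
knob [ 0.6711 -0.0162  0.076 ]
pivot [0.6314 0.0304 0.04  ]
bore [ 0.4941 -0.0794  0.02  ]
```

View pics/crop0.png

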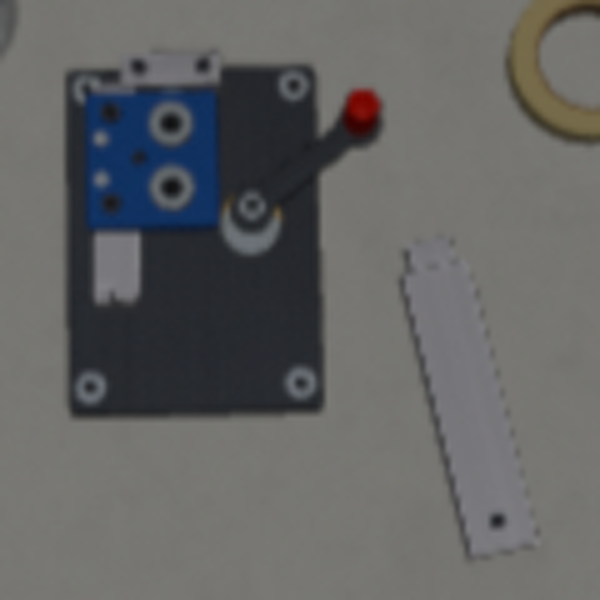

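The crop shows the bushes at (171,122) and (171,187), the pivot at (252,206), the knob at (362,103) and the bar's bore at (497,520). The tongue is at the top, about (430,240).

```bash
cat > fit.py <<'E'
from h import *
from scipy.optimize import least_squares
def fit(c,obs,p0):
    obs=[(np.array(m)/1000,np.array(u)) for m,u in obs]
    def f(p):
        C,S=np.cos(p[2]),np.sin(p[2]); r=[]
        for m,u in obs: r+=list(proj(c,[p[0]+C*m[0]-S*m[1],p[1]+S*m[0]+C*m[1],m[2]])-u)
        return r
    s=least_squares(f,p0,loss='soft_l1'); print(s.x.round(4),'deg',np.degrees(s.x[2]).round(2)); print(np.array(s.fun).reshape(-1,2).round(2).tolist()); return s.x
E
python3 - <<'E'
from fit import *
c=np.load('pics/top0.npz')
q=lambda x,y:((x+.5)/5-.5+210,(y+.5)/5-.5+135)
J=fit(c,[((92,48,16),q(68,70)),((92,-64,16),q(315,66)),((-64,48,16),q(71,414)),((-64,-64,16),q(323,410)),((28,0,57.5),q(171,187)),((56,0,57.5),q(171,122)),((64.4,-76.4,76),q(362,103))],[.61,.06,0])
B=fit(c,[((-57,0,20),q(497,520)),((-70,15,20),q(470,556)),((-70,-15,20),q(539,545)),((58,15,20),q(403,280)),((70,10,20),q(409,247)),((70,-10,20),q(451,238))],[.55,-.07,.2])
C,S=np.cos(J[2]),np.sin(J[2])
for n,x,y in[('home',5,0),('tailgrip',-43,0),('pivot',22,-34),('knob open',64.4,-76.4),('knob closed',22-42.4,-34-42.4)]:
    x/=1000;y/=1000;print(n,J[0]+C*x-S*y,J[1]+S*x+C*y)
print('bar grip -48',B[0]-.048*np.cos(B[2]),B[1]-.048*np.sin(B[2]))
E
```

```text
[0.6135 0.0632 0.0177] deg 1.01
[[-0.04, -0.34], [0.61, -0.06], [-0.72, 0.28], [0.21, 0.49], [0.47, 0.21], [0.39, 0.39], [-1.75, -2.14]]
[ 0.5581 -0.064   0.2271] deg 13.01
[[0.14, 0.66], [0.21, 0.9], [-0.07, 0.03], [-0.08, -1.09], [-0.32, -0.22], [0.11, -0.37]]
home 0.6184567514613558 0.06327017773167617
tailgrip 0.5704642457103589 0.06242200809031322
pivot 0.6360548840774659 0.029575879572702753
knob open 0.6791974806740504 -0.012068283990807227
knob closed 0.5944107205139559 -0.013566717023881777
bar grip -48 0.5113171652797974 -0.0747608771119579
```

The bar is at (0.558, −0.064) with a yaw of 13.0°. The jig is at (0.6135, 0.063) with a yaw of 1.0°. The residuals are about 1 px, except the knob at 2–3 px. I'll go up and round in front of the tall fixture.

```bash

python3 -m jog '{"gripper":[1,1,1],"translation":[[0,0.5,1],[0,0.5,1],[0,0.5,1]],"rot":[[0,0,0],[0,0,0],[0,0,0]]}'
python3 -m jog '{"gripper":[1,1,1],"translation":[[0.25,1,1],[0.25,1,1],[0.25,1,1]],"rot":[[0,0,0],[0,0,0],[0,0,0]]}'
python3 -m jog '{"gripper":[1,1,1],"translation":[[0.5,1,0],[0.5,1,0],[0.5,1,0]],"rot":[[0,0,0],[0,0,0],[0,0,0]]}'
```

```text
clock: 0.48
tcp_pos: [0.2596, -0.5291, 0.2797]
tool_rot: [[0.91, 0.415, 0.002], [0.415, -0.91, -0.004], [0.001, 0.004, -1.0]]
force: [-0.2, -0.2, -1.3]
finger_gap: 0.0857
clock: 0.85
tcp_pos: [0.2809, -0.4476, 0.3598]
tool_rot: [[0.909, 0.418, 0.003], [0.418, -0.909, -0.003], [0.002, 0.005, -1.0]]
force: [0.4, -0.5, -0.0]
finger_gap: 0.0854
clock: 1.23
tcp_pos: [0.3197, -0.3675, 0.3555]
tool_rot: [[0.909, 0.417, -0.001], [0.417, -0.909, 0.002], [-0.0, -0.002, -1.0]]
force: [-0.6, -1.3, -0.7]
finger_gap: 0.0854
```

```bash

python3 -m jog '{"gripper":[1,1,1],"translation":[[0.5,1,0],[0.5,1,0],[0.5,1,0]],"rot":[[0,0,0],[0,0,0],[0,0,0]]}'
python3 -m jog '{"gripper":[1,1,1],"translation":[[0.75,1,0],[0.75,1,0],[0.75,1,0]],"rot":[[0,0,0],[0,0,0],[0,0,0]]}'
python3 -m jog '{"gripper":[1,1,1],"translation":[[0.75,1,0],[0.75,1,0],[0.75,1,0]],"rot":[[0,0,0],[0,0,0],[0,0,0]]}'
python3 -m jog '{"gripper":[1,1,1,1],"translation":[[0.4,0.65,0],[0.4,0.65,-1],[0.4,0.65,-1],[0.4,0.65,-1]],"rot":[[0,0,-0.39],[0,0,-0.39],[0,0,-0.39],[0,0,-0.39]]}'
python3 -m jog '{"gripper":[1,1,1,1],"translation":[[0,0,-1],[0,0,-1],[0,0,-1],[0,0,-1]],"rot":[[0,0,0],[0,0,0],[0,0,0],[0,0,0]]}'
python3 - <<'E'
from h import *
w=snap('wrist','w1'); t=snap('top','t1')
cv2.imwrite('pics/w1b.png',np.hstack([cv2.resize(w['pixels'],(400,300)),cv2.resize(t['pixels'][90:270,190:430],(400,300))]))
print(monitor.sense()['joints'].round(2))
E
```

```text
clock: 1.6
tcp_pos: [0.3591, -0.2884, 0.3559]
tool_rot: [[0.909, 0.416, -0.001], [0.416, -0.909, 0.001], [-0.001, -0.002, -1.0]]
force: [-0.0, 0.5, 0.6]
finger_gap: 0.0854
clock: 1.98
tcp_pos: [0.4196, -0.2084, 0.3559]
tool_rot: [[0.909, 0.416, -0.001], [0.416, -0.909, 0.001], [-0.001, -0.002, -1.0]]
force: [0.0, -1.1, -1.1]
finger_gap: 0.0853
clock: 2.35
tcp_pos: [0.4794, -0.1289, 0.3558]
tool_rot: [[0.91, 0.416, -0.002], [0.416, -0.91, 0.001], [-0.001, -0.002, -1.0]]
force: [0.3, -0.6, -0.2]
finger_gap: 0.0854
clock: 2.85
tcp_pos: [0.5093, -0.0801, 0.2751]
tool_rot: [[0.976, 0.217, -0.004], [0.217, -0.976, -0.0], [-0.004, -0.001, -1.0]]
force: [-0.2, 0.1, -0.4]
finger_gap: 0.0855
clock: 3.35
tcp_pos: [0.5122, -0.0774, 0.1997]
tool_rot: [[0.975, 0.22, 0.003], [0.22, -0.975, -0.001], [0.003, 0.001, -1.0]]
force: [1.1, -0.4, -0.1]
finger_gap: 0.0853
[ 0.47  0.18 -0.43  1.65  0.08  1.33 -1.32]
```

View pics/w1.png

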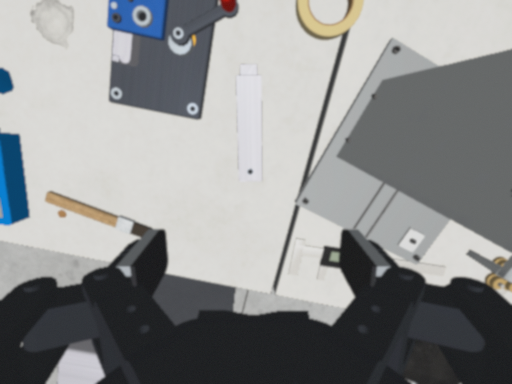

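The wrist view shows the bar vertical between the fingers' lines, with the bore at (250,171) and the tongue end at (249,66). The bed's near corners are at (110,98) and (200,117).

```bash
python3 - <<'E'
from fit import *
c=np.load('pics/w1.npz')
B=fit(c,[((-57,0,20),(250,171)),((-70,15,20),(239,180)),((-70,-15,20),(262,181)),((70,10,20),(241,66)),((70,-10,20),(257,66))],[.558,-.064,.227])
J=fit(c,[((-64,48,16),(109.5,99)),((-64,-64,16),(201,118)),((28,0,57.5),(142,15)),((22,-34,42),(179,33))],[.6135,.0632,.0177])
print(B[:2]-.048*np.array([np.cos(B[2]),np.sin(B[2])]))
E
```

```text
[ 0.5548 -0.0626  0.2311] deg 13.24
[[0.25, 0.87], [-0.34, 1.92], [0.08, 0.72], [-0.66, -1.65], [0.64, -1.82]]
[0.6114 0.0641 0.039 ] deg 2.24
[[-0.71, 2.41], [-0.15, 0.78], [0.22, -0.56], [0.44, -1.01]]
[ 0.50806846 -0.07362011]
```

```bash

python3 -m jog '{"gripper":[1,1,1,1],"translation":[[-0.02,0.03,-0.7],[-0.02,0.03,-1],[-0.02,0.03,-1],[-0.02,0.03,-1]],"rot":[[0,0,0],[0,0,0],[0,0,0],[0,0,0]]}'
python3 -m jog '{"gripper":[0.4,0.4,0.4,0.4,0.4],"translation":[[0,0,-0.5],[0,0,-1],[0,0,-1],[0,0,-1],[0,0,-1]],"rot":[[0,0,0],[0,0,0],[0,0,0],[0,0,0],[0,0,0]]}'
```

```text
clock: 3.95
tcp_pos: [0.5105, -0.0746, 0.1191]
tool_rot: [[0.975, 0.221, 0.003], [0.221, -0.975, -0.0], [0.003, 0.001, -1.0]]
force: [0.3, 0.9, 1.3]
finger_gap: 0.0853
clock: 4.58
tcp_pos: [0.511, -0.0747, 0.0395]
tool_rot: [[0.975, 0.221, 0.004], [0.221, -0.975, -0.001], [0.004, 0.001, -1.0]]
force: [0.1, 0.7, -0.5]
finger_gap: 0.0595
```

```bash

python3 -m jog '{"gripper":[0.4,0.4,0.4,-1,-1,-1,-1,-1],"translation":[[0,0,-0.2],[0,0,-0.42],[0,0,-0.42],[0,0,-0.42],[0,0,-0.42],[0,0,-0.42],[0,0,-0.42],[0,0,-0.42]],"rot":[[0,0,0],[0,0,0],[0,0,0],[0,0,0],[0,0,0],[0,0,0],[0,0,0],[0,0,0]]}'
```

```text
clock: 5.58
tcp_pos: [0.5092, -0.0745, 0.0037]
tool_rot: [[0.975, 0.221, 0.0], [0.221, -0.975, -0.0], [0.0, 0.0, -1.0]]
force: [-0.1, -0.8, 0.3]
finger_gap: -0.0001
```

```bash
python3 - <<'E'
from h import *
w=snap('wrist','w2'); t=snap('top','t2')
cv2.imwrite('pics/w2b.png',np.hstack([cv2.resize(w['pixels'],(400,300)),cv2.resize(t['pixels'][130:280,230:430],(400,300))]))
print(monitor.sense()['finger_gap'])
E
```

```text
0.00014382052139726365
```

View pics/w2b.png

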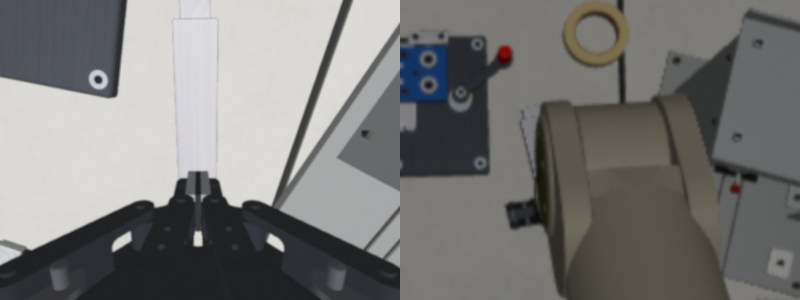

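The wrist view shows the shut fingers at the tail end of the bar (400×300 panel, about (198,180)), with the bar's shoulders at (173,18) and (217,18). The top view shows the tongue edge where it was before. I'll compute where the bar lies relative to the TCP.

```bash
python3 - <<'E'
from fit import *
c=np.load('pics/w2.npz')
k=1.28
B=fit(c,[((58,15,20),(173*k,18*k)),((58,-15,20),(217*k,18*k)),((-20,15,20),(176.5*k,120*k)),((-20,-15,20),(217*k,120*k))],[.558,-.064,.227])
for X in [(.5092,-.0745,.004),(.5092,-.0745,.02),(.494,-.078,.02)]: print((proj(c,X)/k).round(0))
for u in[(173,18),(217,18),(197,175)]: print(ray(c,np.array(u)*k,.02).round(4))
print(-c['R'].T@c['t'])
im=cv2.imread('pics/w2.png'); cv2.imwrite('pics/w2c.png',cv2.resize(im[180:384,150:360],None,fx=2.8,fy=2.8,interpolation=cv2.INTER_CUBIC))
E
```

```text
[ 0.5561 -0.0621  0.2354] deg 13.49
[[-1.65, -0.8], [1.81, -1.68], [-0.31, 20.39], [0.28, 19.76]]
[199. 165.]
[199. 172.]
[199. 191.]
[ 0.6088 -0.0348  0.02  ]
[ 0.6151 -0.0624  0.02  ]
[ 0.5065 -0.0737  0.02  ]
[ 0.57156342 -0.05987076  0.18036736]
```

View pics/w2c.png

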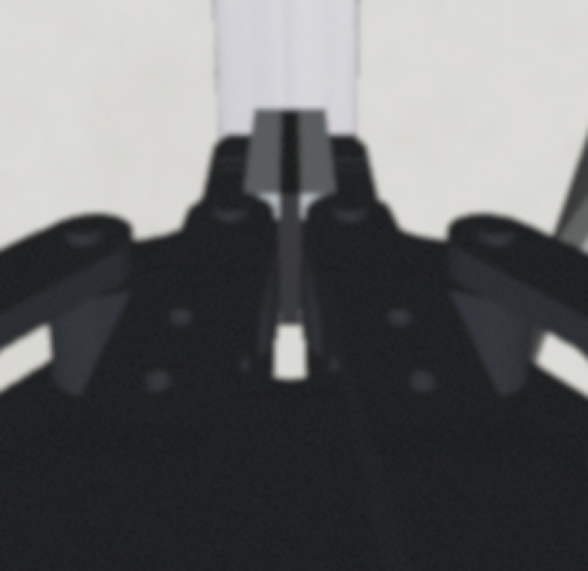

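```bash
python3 - <<'E'
from h import *
c=np.load('pics/w2.npz')
for X in [(.5197,-.072,.004),(.5197,-.072,.02),(.5197,-.072,.03)]: print('wrist',proj(c,X).round(0))
s=snap('side','s2')
for z in (0,.004,.02,.04): print(proj(s,(.5092,-.0745,z)).round(1))
cv2.imwrite('pics/s2c.png',cv2.resize(s['pixels'][150:290,130:310],None,fx=4,fy=4,interpolation=cv2.INTER_CUBIC))
print(monitor.sense()['tcp_pos'],monitor.sense()['force'])
E
```

```text
wrist [254. 195.]
wrist [254. 203.]
wrist [254. 209.]
[202.5 231.1]
[202.3 230. ]
[201.7 225.9]
[201.  220.6]
[ 0.50918931 -0.07452457  0.00363235] [-0.15028422  0.43647952 -0.66911928]
```

View pics/s2c.png

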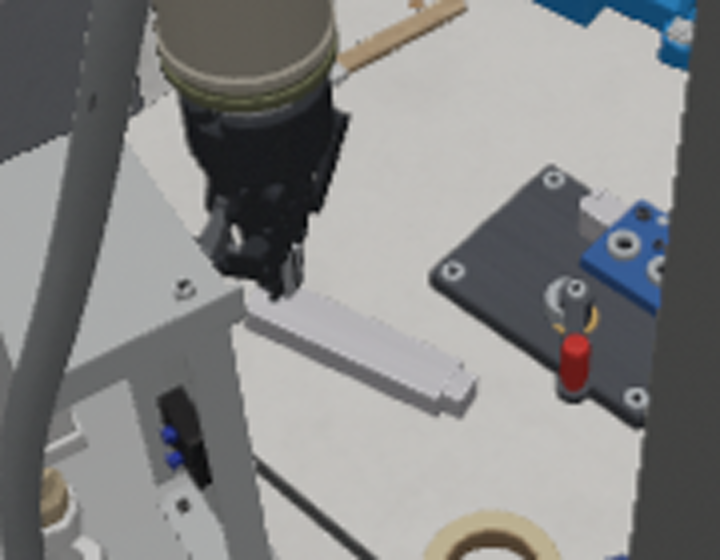

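The side view shows the shut fingers resting on top of the bar about 20 mm from its tail. The real tip is therefore about 20 mm higher than the reported z. I'll open, go lower while watching the force, then close.

```bash

python3 -m jog '{"gripper":[0.5,0.5,0.5,0.5,0.5],"translation":[[0,0,0.05],[0,0,0.05],[0,0,0.05],[0,0,0.05],[0,0,0.05]],"rot":[[0,0,0],[0,0,0],[0,0,0],[0,0,0],[0,0,0]]}'
python3 -m jog '{"gripper":[0.5,0.5,0.5],"translation":[[0,0,-0.1],[0,0,-0.2],[0,0,-0.2]],"rot":[[0,0,0],[0,0,0],[0,0,0]]}'
python3 - <<'E'
from h import *
s=snap('side','s3')
cv2.imwrite('pics/s3c.png',cv2.resize(s['pixels'][150:290,130:310],None,fx=4,fy=4,interpolation=cv2.INTER_CUBIC))
E
```

```text
clock: 6.35
tcp_pos: [0.5091, -0.0745, 0.0075]
tool_rot: [[0.975, 0.221, -0.0], [0.221, -0.975, 0.0], [-0.0, -0.0, -1.0]]
force: [0.7, 0.8, 0.7]
finger_gap: 0.0639
clock: 6.72
tcp_pos: [0.5082, -0.0744, -0.0095]
tool_rot: [[0.975, 0.221, -0.002], [0.221, -0.975, 0.0], [-0.002, -0.001, -1.0]]
force: [1.2, 0.0, -0.2]
finger_gap: 0.0641
```

View pics/s3c.png

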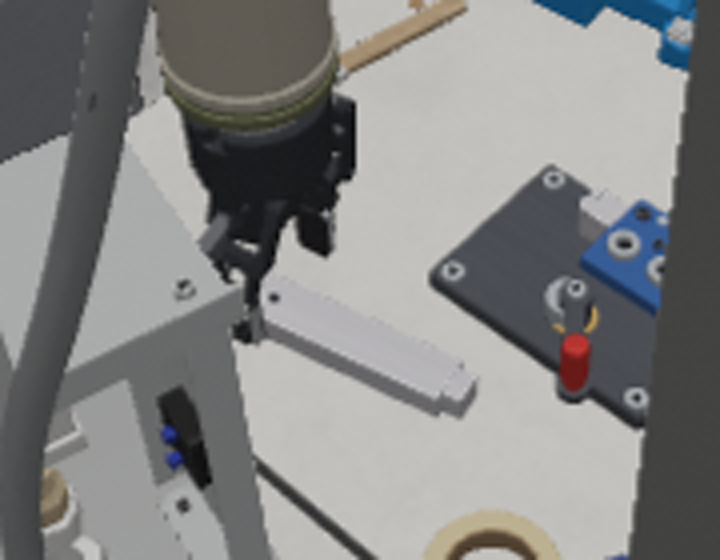

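The fingers now straddle the bar near the bore at (275,297), without touching anything. Their tips at (245,335) and (330,250) are still about 25 mm up. I'll narrow them a little and go on down by feel.

```bash

python3 -m jog '{"gripper":[0.15,0.15,0.15,0.15],"translation":[[0,0,0],[0,0,-0.05],[0,0,-0.1],[0,0,-0.1]],"rot":[[0,0,0],[0,0,0],[0,0,0],[0,0,0]]}'
python3 -m jog '{"gripper":[0.15,0.15],"translation":[[0,0,-0.06],[0,0,-0.06]],"rot":[[0,0,0],[0,0,0]]}'
python3 - <<'E'
from h import *
s=snap('side','s4');w=snap('wrist','w4')
a=cv2.resize(s['pixels'][190:260,160:280],(480,280),interpolation=cv2.INTER_CUBIC)
cv2.imwrite('pics/s4c.png',np.hstack([a,cv2.resize(w['pixels'],(320,280))]))
E
```

```text
clock: 7.28
tcp_pos: [0.5088, -0.0745, -0.0169]
tool_rot: [[0.975, 0.221, -0.001], [0.221, -0.975, 0.0], [-0.001, -0.0, -1.0]]
force: [0.1, -0.3, -0.0]
finger_gap: 0.0487
clock: 7.52
tcp_pos: [0.5088, -0.0745, -0.0216]
tool_rot: [[0.975, 0.221, -0.001], [0.221, -0.975, 0.0], [-0.001, -0.0, -1.0]]
force: [0.5, -0.3, -0.5]
finger_gap: 0.0489
```

View pics/s4c.png

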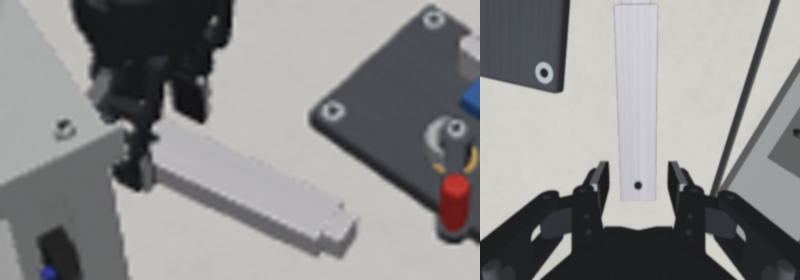

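The wrist panel shows the jaws centred either side of the bar, with the bore at (638,185) behind the pad tips. There is still no contact, so I'll go down 4 mm more and close.

```bash

python3 -m jog '{"gripper":[0.15,0.15,-1,-1,-1,-1,-1],"translation":[[0,0,-0.05],[0,0,-0.05],[0,0,-0.05],[0,0,-0.05],[0,0,-0.05],[0,0,-0.05],[0,0,-0.05]],"rot":[[0,0,0],[0,0,0],[0,0,0],[0,0,0],[0,0,0],[0,0,0],[0,0,0]]}'
```

```text
clock: 8.5
tcp_pos: [0.5093, -0.0745, -0.0249]
tool_rot: [[0.975, 0.221, 0.0], [0.221, -0.975, -0.0], [0.0, 0.0, -1.0]]
force: [-1.2, 0.6, 5.3]
finger_gap: 0.0285
```

The bar is gripped, with a gap of 28.5 mm. Bench contact at a reading of −0.025 puts the z bias at about 25 mm. I'll lift, back off in x, turn −11.8° and go across to the lane's mouth.

```bash

python3 -m jog '{"gripper":[-1,-1,-1],"translation":[[0,0,0.3],[0,0,0.6],[0,0,0.6]],"rot":[[0,0,0],[0,0,0],[0,0,0]]}'
python3 -m jog '{"gripper":[-1,-1,-1,-1,-1],"translation":[[-0.38,0,0],[-0.38,0.4,0],[-0.38,0.8,0],[-0.38,1,0],[-0.38,1,0]],"rot":[[0,0,-0.1],[0,0,-0.2],[0,0,-0.392],[0,0,-0.392],[0,0,-0.392]]}'
python3 -m jog '{"gripper":[-1,-1,-1,-1],"translation":[[0,0.4,0],[0,0.67,0],[0,0.67,0],[0,0.67,0]],"rot":[[0,0,0],[0,0,0],[0,0,0],[0,0,0]]}'
python3 - <<'E'
from h import *
s=snap('top','t5');w=snap('wrist','w5')
a=cv2.resize(s['pixels'][130:250,200:300],(480,576),interpolation=cv2.INTER_CUBIC)
cv2.imwrite('pics/t5c.png',np.hstack([a,cv2.resize(w['pixels'][:,96:416],(320,384)).copy() if 0 else cv2.copyMakeBorder(cv2.resize(w['pixels'],(320,240)),0,336,0,0,0)]))
E
```

```text
clock: 8.88
tcp_pos: [0.5103, -0.0747, 0.0238]
tool_rot: [[0.975, 0.221, 0.003], [0.221, -0.975, -0.001], [0.003, 0.001, -1.0]]
force: [-0.3, -0.4, -3.4]
finger_gap: 0.0278
clock: 9.5
tcp_pos: [0.4782, 0.0063, 0.022]
tool_rot: [[1.0, 0.022, -0.001], [0.022, -1.0, 0.0], [-0.001, -0.0, -1.0]]
force: [-0.2, 0.0, -3.0]
finger_gap: 0.0281
clock: 10.0
tcp_pos: [0.4788, 0.0571, 0.0224]
tool_rot: [[1.0, 0.016, -0.001], [0.016, -1.0, -0.001], [-0.001, 0.001, -1.0]]
force: [0.4, -0.6, -3.2]
finger_gap: 0.0282
```

View pics/t5c.png

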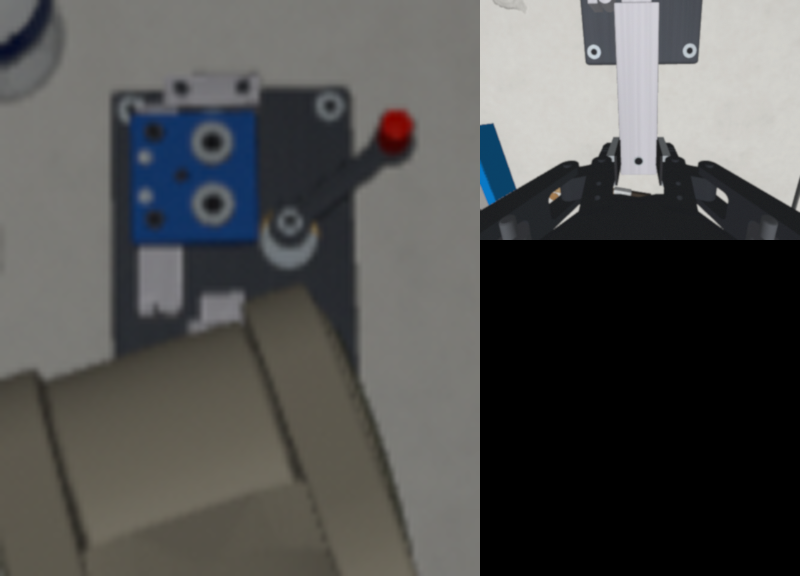

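The top panel shows the tongue at columns 201–244, with its front edge at row 292. The bushes are at column 212 and the rail at columns 138–183.

```bash
python3 - <<'E'
from h import *
c=np.load('pics/t5.npz')
q=lambda x,y:((x+.5)/4.8-.5+200,(y+.5)/4.8-.5+130)
J=np.array([.6135,.0632]);a=.0177;R=np.array([[np.cos(a),-np.sin(a)],[np.sin(a),np.cos(a)]])
for n,p,z in[('nose',(222.5,292),.067),('bush',(212,203),.0575),('bush2',(212,142),.0575),('railR',(183,280),.0395),('stopL',(165,90),.04),('stopR',(258,85),.04),('pivot',(289,220),.045),('knob',(396,127),.076)]:
    X=ray(c,q(*p),z); print(n,X.round(4),(R.T@(X[:2]-J)*1000).round(1))
E
```

```text
nose [0.6005 0.0594 0.067 ] [-13.   -3.6]
bush [0.6421 0.0648 0.0575] [28.7  1. ]
bush2 [0.6699 0.0651 0.0575] [56.4  0.9]
railR [0.6106 0.0779 0.0395] [-2.7 14.8]
stopL [0.6982 0.0873 0.04  ] [85.1 22.6]
stopR [0.7009 0.045  0.04  ] [ 87.  -19.7]
pivot [0.6372 0.0305 0.045 ] [ 23.1 -33.1]
knob [ 0.6727 -0.016   0.076 ] [ 57.8 -80.2]
```

```bash

python3 -m jog '{"gripper":[-1,-1,-1,-1],"translation":[[0,0.03,-0.2],[0,0.03,-0.34],[0,0.03,-0.34],[0,0.03,-0.34]],"rot":[[0,0,0],[0,0,0],[0,0,0],[0,0,0]]}'
python3 -m jog '{"gripper":[-1,-1],"translation":[[0,0,-0.025],[0,0,-0.025]],"rot":[[0,0,0],[0,0,0]]}'
python3 -m jog '{"gripper":[-1,-1],"translation":[[0,0,-0.025],[0,0,-0.025]],"rot":[[0,0,0],[0,0,0]]}'
```

```text
clock: 10.6
tcp_pos: [0.4787, 0.0616, -0.0045]
tool_rot: [[1.0, 0.018, -0.0], [0.018, -1.0, 0.0], [-0.0, -0.0, -1.0]]
force: [0.9, 0.0, -2.0]
finger_gap: 0.0285
clock: 10.85
tcp_pos: [0.4789, 0.0615, -0.0063]
tool_rot: [[1.0, 0.017, 0.0], [0.017, -1.0, 0.0], [0.0, -0.0, -1.0]]
force: [0.2, 0.2, -1.5]
finger_gap: 0.0283
clock: 11.1
tcp_pos: [0.4788, 0.0615, -0.0084]
tool_rot: [[1.0, 0.017, 0.0], [0.017, -1.0, 0.0], [0.0, -0.0, -1.0]]
force: [-0.1, 0.5, -2.5]
finger_gap: 0.0283
```

```bash

python3 -m jog '{"gripper":[-1,-1,-1,-1],"translation":[[0.15,-0.01,0],[0.3,-0.008,0],[0.45,-0.006,0],[0.45,-0.006,0]],"rot":[[0,0,0],[0,0,0],[0,0,0],[0,0,0]]}'
python3 -m jog '{"gripper":[-1,-1,-1,-1],"translation":[[0.15,0.003,0],[0.3,0.005,0],[0.45,0.008,0],[0.45,0.008,0]],"rot":[[0,0,0],[0,0,0],[0,0,0],[0,0,0]]}'
```

```text
clock: 11.6
tcp_pos: [0.516, 0.0611, -0.0085]
tool_rot: [[1.0, 0.017, 0.001], [0.017, -1.0, 0.001], [0.001, -0.001, -1.0]]
force: [0.3, 0.4, -1.1]
finger_gap: 0.0281
clock: 12.1
tcp_pos: [0.5519, 0.0617, -0.0085]
tool_rot: [[1.0, 0.017, 0.001], [0.017, -1.0, 0.0], [0.001, -0.0, -1.0]]
force: [0.2, -0.9, -2.2]
finger_gap: 0.0282
```

```bash

python3 -m jog '{"gripper":[-1,-1,-1],"translation":[[0.07,0,0],[0.13,0.002,0],[0.13,0.002,0]],"rot":[[0,0,0],[0,0,0],[0,0,0]]}'
python3 -m jog '{"gripper":[-1,-1],"translation":[[0.025,0,0],[0.025,0,0]],"rot":[[0,0,0],[0,0,0]]}'
python3 -m jog '{"gripper":[-1,-1],"translation":[[0.025,0,0],[0.025,0,0]],"rot":[[0,0,0],[0,0,0]]}'
```

```text
clock: 12.48
tcp_pos: [0.5615, 0.0618, -0.0084]
tool_rot: [[1.0, 0.017, 0.0], [0.017, -1.0, 0.0], [0.0, -0.0, -1.0]]
force: [-0.4, 0.3, -2.3]
finger_gap: 0.0279
clock: 12.72
tcp_pos: [0.5633, 0.0618, -0.0084]
tool_rot: [[1.0, 0.017, 0.0], [0.017, -1.0, 0.0], [0.0, -0.0, -1.0]]
force: [-0.1, -0.4, -3.1]
finger_gap: 0.0281
clock: 12.98
tcp_pos: [0.5654, 0.0618, -0.0084]
tool_rot: [[1.0, 0.017, 0.0], [0.017, -1.0, 0.0], [0.0, -0.0, -1.0]]
force: [1.2, -0.3, -2.5]
finger_gap: 0.0283
```

```bash

python3 -m jog '{"gripper":[-1,-1],"translation":[[0.015,0,-0.015],[0.015,0,-0.015]],"rot":[[0,0,0],[0,0,0]]}'
python3 -m jog '{"gripper":[-1,-1],"translation":[[0.015,0,-0.01],[0.015,0,-0.01]],"rot":[[0,0,0],[0,0,0]]}'
python3 -m jog '{"gripper":[-1,-1],"translation":[[0.015,0,0],[0.015,0,0]],"rot":[[0,0,0],[0,0,0]]}'
```

```text
clock: 13.22
tcp_pos: [0.5659, 0.0619, -0.0089]
tool_rot: [[1.0, 0.017, -0.001], [0.017, -1.0, -0.0], [-0.001, 0.0, -1.0]]
force: [-5.7, -0.6, 9.0]
finger_gap: 0.0285
clock: 13.48
tcp_pos: [0.5666, 0.062, -0.0089]
tool_rot: [[1.0, 0.018, -0.001], [0.018, -1.0, -0.001], [-0.001, 0.001, -1.0]]
force: [-11.8, -1.3, 17.4]
finger_gap: 0.0284
clock: 13.72
tcp_pos: [0.5675, 0.0621, -0.0089]
tool_rot: [[1.0, 0.018, -0.002], [0.018, -1.0, -0.001], [-0.002, 0.001, -1.0]]
force: [-13.3, -1.0, 18.7]
finger_gap: 0.0284
```

```bash

python3 -m jog '{"gripper":[-1,-1],"translation":[[0,0,0.02],[0,0,0.02]],"rot":[[0,0,0],[0,0,0]]}'
python3 -m jog '{"gripper":[-1,-1],"translation":[[0.015,0,0],[0.015,0,0]],"rot":[[0,0,0],[0,0,0]]}'
python3 -m jog '{"gripper":[-1,-1],"translation":[[0.015,0,0],[0.015,0,0]],"rot":[[0,0,0],[0,0,0]]}'
```

```text
clock: 13.98
tcp_pos: [0.5675, 0.062, -0.0089]
tool_rot: [[1.0, 0.018, -0.002], [0.018, -1.0, -0.0], [-0.002, 0.0, -1.0]]
force: [-7.0, 0.2, 5.3]
finger_gap: 0.0284
clock: 14.22
tcp_pos: [0.5674, 0.0619, -0.0089]
tool_rot: [[1.0, 0.018, -0.005], [0.018, -1.0, -0.001], [-0.005, 0.001, -1.0]]
force: [-13.2, -0.7, 11.0]
finger_gap: 0.028
clock: 14.48
tcp_pos: [0.5674, 0.0619, -0.0089]
tool_rot: [[1.0, 0.018, -0.007], [0.018, -1.0, -0.001], [-0.007, 0.001, -1.0]]
force: [-17.9, -2.4, 15.3]
finger_gap: 0.0281
```

x stalls at 0.5674 with 18 N of push (home was predicted at 0.5687), so the tongue is on the stop. Next I'll press it to the rail.

```bash

python3 -m jog '{"gripper":[-1,-1],"translation":[[-0.01,0.015,0.005],[-0.01,0.015,0.005]],"rot":[[0,0,0],[0,0,0]]}'
python3 -m jog '{"gripper":[-1,-1],"translation":[[0,0.015,0.003],[0,0.015,0.003]],"rot":[[0,0,0],[0,0,0]]}'
```

```text
clock: 14.72
tcp_pos: [0.5674, 0.062, -0.0088]
tool_rot: [[1.0, 0.017, -0.005], [0.017, -1.0, -0.002], [-0.005, 0.002, -1.0]]
force: [-13.0, -2.6, 8.1]
finger_gap: 0.0282
clock: 14.98
tcp_pos: [0.5674, 0.0624, -0.0088]
tool_rot: [[1.0, 0.016, -0.006], [0.016, -1.0, -0.003], [-0.006, 0.003, -1.0]]
force: [-12.2, -4.8, 7.7]
finger_gap: 0.0281
```

```bash

python3 -m jog '{"gripper":[-1,-1],"translation":[[0,0.015,0],[0,0.015,0]],"rot":[[0,0,0],[0,0,0]]}'
python3 -m jog '{"gripper":[-1,-1],"translation":[[0,0.015,0],[0,0.015,0]],"rot":[[0,0,0],[0,0,0]]}'
```

```text
clock: 15.22
tcp_pos: [0.5674, 0.0627, -0.0088]
tool_rot: [[1.0, 0.015, -0.006], [0.015, -1.0, -0.004], [-0.006, 0.003, -1.0]]
force: [-13.2, -6.8, 7.4]
finger_gap: 0.028
clock: 15.48
tcp_pos: [0.5674, 0.0631, -0.0088]
tool_rot: [[1.0, 0.014, -0.006], [0.014, -1.0, -0.004], [-0.006, 0.004, -1.0]]
force: [-12.9, -8.0, 9.5]
finger_gap: 0.028
```

The bar is seated against the stop and rail. I'll ease off, open, lift and check that it stays.

```bash

python3 -m jog '{"gripper":[-1,-1,0.1,0.1,0.1,0.1],"translation":[[-0.02,-0.03,0],[-0.02,-0.03,0],[-0.02,-0.03,0],[-0.02,-0.03,0],[-0.02,-0.03,0],[-0.02,-0.03,0]],"rot":[[0,0,0],[0,0,0],[0,0,0],[0,0,0],[0,0,0],[0,0,0]]}'
python3 -m jog '{"gripper":[0.1,0.1,0.1,0.1],"translation":[[0,0,0.2],[0,0,0.5],[0,0,1],[0,0,1]],"rot":[[0,0,0],[0,0,0],[0,0,0],[0,0,0]]}'
python3 -m jog '{"gripper":[0.1,0.1,0.1,0.1],"translation":[[0,0,0.3],[0.3,-0.3,0.3],[0.66,-0.5,0.3],[0.66,-0.5,0.3]],"rot":[[0,0,-0.3],[0,0,-0.6],[0,0,-1],[0,0,-1]]}'
python3 -m jog '{"gripper":[0.1,0.1,0.1,0.1],"translation":[[0.3,-0.2,0],[0.66,-0.48,0],[0.66,-0.48,0],[0.66,-0.48,0]],"rot":[[0,0,-0.3],[0,0,-0.6],[0,0,-1],[0,0,-1]]}'
python3 -m jog '{"gripper":[-0.1,-0.1,-0.1,-0.1],"translation":[[0,0,0],[0,0,0],[0,0,0],[0,0,0]],"rot":[[0,0,-0.3],[0,0,-0.6],[0,0,-1],[0,0,-1]]}'
python3 - <<'E'
from h import *
w=snap('wrist','w6'); t=snap('top','t6'); cv2.imwrite('pics/w6c.png',np.hstack([cv2.resize(w['pixels'],(420,315)),cv2.resize(t['pixels'][150:270,210:350],(367,315))]))
s=monitor.sense();print(s['joints'].round(2))
E
```

```text
clock: 16.23
tcp_pos: [0.569, 0.0644, -0.008]
tool_rot: [[1.0, 0.018, 0.001], [0.018, -1.0, 0.0], [0.001, -0.0, -1.0]]
force: [-0.0, 0.7, -0.5]
finger_gap: 0.0469
clock: 16.73
tcp_pos: [0.5717, 0.065, 0.0766]
tool_rot: [[1.0, 0.018, 0.008], [0.018, -1.0, 0.001], [0.008, -0.001, -1.0]]
force: [-0.1, 0.5, -0.3]
finger_gap: 0.0471
clock: 17.23
tcp_pos: [0.6227, 0.022, 0.0956]
tool_rot: [[0.872, -0.49, 0.0], [-0.49, -0.872, -0.001], [0.001, 0.001, -1.0]]
force: [-0.8, 1.3, -0.9]
finger_gap: 0.0471
clock: 17.73
tcp_pos: [0.6738, -0.0133, 0.0956]
tool_rot: [[0.517, -0.856, -0.001], [-0.856, -0.517, 0.001], [-0.001, 0.0, -1.0]]
force: [-0.2, 0.1, -0.5]
finger_gap: 0.0465
clock: 18.23
tcp_pos: [0.6727, -0.0133, 0.0945]
tool_rot: [[0.019, -1.0, -0.003], [-1.0, -0.019, 0.002], [-0.002, 0.003, -1.0]]
force: [-0.3, 0.2, -2.1]
finger_gap: 0.0385
[-0.28  0.57  0.39  1.37 -0.21  1.24 -3.01]
```

View pics/w6c.png

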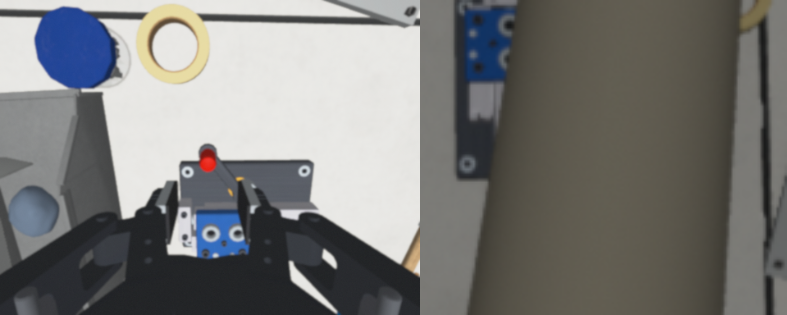

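The wrist panel shows the knob's top at (208,160), centred between the jaws at x≈207. Joint 7 is at its limit (−3.01), so I'll back the yaw off by 12°. First I'll work out the knob's y.

```bash
python3 -m jog '{"gripper":[-0.1,-0.1,-0.1],"translation":[[0,0,0],[0,0,0],[0,0,0]],"rot":[[0,0,0.2],[0,0,0.4],[0,0,0.4]]}'
python3 - <<'E'
from h import *
c=np.load('pics/w6.npz');k=512/420
for z in(.076,.051): print(ray(c,(208*k,161*k),z).round(4))
print(monitor.sense()['joints'].round(3))
E
```

```text
clock: 18.7
tcp_pos: [0.6738, -0.0129, 0.0955]
tool_rot: [[0.23, -0.973, -0.001], [-0.973, -0.23, 0.002], [-0.002, 0.0, -1.0]]
force: [0.4, -0.3, 0.2]
finger_gap: 0.0383
[ 0.6709 -0.0182  0.076 ]
[ 0.6707 -0.0105  0.051 ]
[-0.243  0.563  0.325  1.369 -0.183  1.24  -2.815]
```

```bash
python3 -m jog '{"gripper":[-0.1,-0.1,-0.1,-0.1],"translation":[[-0.02,-0.015,-0.2],[-0.02,-0.015,-0.4],[-0.02,-0.015,-0.6],[-0.02,-0.015,-0.6]],"rot":[[0,0,0],[0,0,0],[0,0,0],[0,0,0]]}'
python3 -m jog '{"gripper":[-0.1,-0.1,-1,-1,-1,-1],"translation":[[0,0,-0.2],[0,0,-0.32],[0,0,-0.32],[0,0,-0.32],[0,0,-0.32],[0,0,-0.32]],"rot":[[0,0,0],[0,0,0],[0,0,0],[0,0,0],[0,0,0],[0,0,0]]}'
```

```text
clock: 19.2
tcp_pos: [0.6711, -0.0152, 0.0452]
tool_rot: [[0.225, -0.974, -0.004], [-0.974, -0.225, -0.0], [-0.001, 0.004, -1.0]]
force: [-0.2, 0.0, -0.1]
finger_gap: 0.0381
clock: 19.95
tcp_pos: [0.6725, -0.0154, 0.0219]
tool_rot: [[0.225, -0.974, -0.001], [-0.974, -0.225, -0.0], [-0.0, 0.001, -1.0]]
force: [0.6, 0.1, -7.4]
finger_gap: 0.0134
```

The knob is pinched with a gap of 13.4 mm. I'll loosen the jaws to a loose cage and trace the arc clockwise.

```bash
python3 -m jog '{"gripper":[-0.5,-0.5,-0.5,-0.5,-0.5,-0.5,-0.5,-0.5],"translation":[[0,0,0],[0,0,0],[-0.07,-0.05,0],[-0.145,-0.106,0],[-0.329,-0.164,0],[-0.52,-0.172,0],[-0.709,-0.13,0],[-0.709,-0.13,0]],"rot":[[0,0,0],[0,0,0],[0,0,0],[0,0,0],[0,0,0],[0,0,0],[0,0,0],[0,0,0]]}'
```

```text
clock: 20.95
tcp_pos: [0.6151, -0.026, 0.0226]
tool_rot: [[0.225, -0.974, -0.0], [-0.974, -0.225, 0.0], [-0.0, 0.0, -1.0]]
force: [-0.0, 0.6, 0.3]
finger_gap: 0.0212
```

```bash
python3 -m jog '{"gripper":[-0.5,-0.5,-0.5,-0.5],"translation":[[-0.09,0.04,0],[-0.17,0.089,0],[-0.26,0.163,0],[-0.26,0.163,0]],"rot":[[0,0,0],[0,0,0],[0,0,0],[0,0,0]]}'
python3 -m jog '{"gripper":[-0.5,-0.5,-0.5],"translation":[[-0.04,0.04,0],[-0.06,0.06,0],[-0.06,0.06,0]],"rot":[[0,0,0],[0,0,0],[0,0,0]]}'
```

```text
clock: 21.45
tcp_pos: [0.5943, -0.0115, 0.022]
tool_rot: [[0.226, -0.974, -0.001], [-0.974, -0.226, 0.001], [-0.001, 0.001, -1.0]]
force: [-0.3, -0.3, -0.6]
finger_gap: 0.0214
clock: 21.82
tcp_pos: [0.5903, -0.0077, 0.0222]
tool_rot: [[0.225, -0.974, -0.0], [-0.974, -0.225, 0.0], [-0.0, 0.0, -1.0]]
force: [1.9, 0.4, 0.8]
finger_gap: 0.0215
```

```bash
python3 -m jog '{"gripper":[-0.5,-0.5,-0.5],"translation":[[-0.04,0.03,0],[-0.04,0.03,0],[-0.04,0.03,0]],"rot":[[0,0,0],[0,0,0],[0,0,0]]}'
python3 -m jog '{"gripper":[-0.5,-0.5,-0.5],"translation":[[-0.04,0.03,0],[-0.04,0.03,0],[-0.04,0.03,0]],"rot":[[0,0,0],[0,0,0],[0,0,0]]}'
```

```text
clock: 22.2
tcp_pos: [0.5892, -0.0059, 0.0227]
tool_rot: [[0.225, -0.974, 0.004], [-0.974, -0.225, -0.001], [0.002, -0.004, -1.0]]
force: [9.6, -1.6, -3.1]
finger_gap: 0.0211
clock: 22.58
tcp_pos: [0.5888, -0.0043, 0.0235]
tool_rot: [[0.224, -0.975, 0.009], [-0.975, -0.224, -0.002], [0.004, -0.009, -1.0]]
force: [18.3, -3.0, -8.0]
finger_gap: 0.0215
```

Hard limit: x stalls at 0.589 against 18 N. I'll ease off, open, lift clear and move back so the top camera can see.

```bash
python3 -m jog '{"gripper":[-0.5,-0.1,-0.1,-0.1,-0.1],"translation":[[0.06,-0.05,0],[0.06,-0.05,0],[0.06,-0.05,0],[0.06,-0.05,0],[0.06,-0.05,0]],"rot":[[0,0,0],[0,0,0],[0,0,0],[0,0,0],[0,0,0]]}'
python3 -m jog '{"gripper":[-0.1,-0.1,-0.1,-0.1],"translation":[[0,0,0.3],[0,0,0.7],[0,0,1],[0,0,1]],"rot":[[0,0,0],[0,0,0],[0,0,0],[0,0,0]]}'
python3 -m jog '{"gripper":[0,0,0,0],"translation":[[0,0,1],[-0.3,-0.5,1],[-0.6,-1,1],[-0.6,-1,1]],"rot":[[0,0,0.3],[0,0,0.6],[0,0,1],[0,0,1]]}'
python3 -m jog '{"gripper":[0,0,0,0],"translation":[[0,0,0.5],[-0.5,-0.5,1],[-1,-1,1],[-1,-1,1]],"rot":[[0,0,0.3],[0,0,0.6],[0,0,1],[0,0,1]]}'
python3 -m jog '{"gripper":[0,0,0],"translation":[[0,-0.5,0],[0,-1,0],[0,-1,0]],"rot":[[0,0,0],[0,0,0],[0,0,0]]}'
python3 - <<'E'
from h import *
t=snap('top','t7'); s=snap('side','s7'); 
cv2.imwrite('pics/t7c.png',np.hstack([cv2.resize(t['pixels'][140:240,205:305],(500,500),interpolation=cv2.INTER_CUBIC),cv2.resize(s['pixels'][180:280,220:280],(300,500),interpolation=cv2.INTER_CUBIC)]))
print(monitor.sense()['tcp_pos'])
E
```

```text
clock: 23.2
tcp_pos: [0.5886, -0.007, 0.0221]
tool_rot: [[0.225, -0.974, -0.0], [-0.974, -0.225, 0.0], [-0.0, 0.0, -1.0]]
force: [-0.0, 0.6, -0.1]
finger_gap: 0.0387
clock: 23.7
tcp_pos: [0.5903, -0.0072, 0.1044]
tool_rot: [[0.225, -0.974, 0.004], [-0.974, -0.225, 0.0], [0.001, -0.004, -1.0]]
force: [0.4, 0.2, -1.7]
finger_gap: 0.0381
clock: 24.2
tcp_pos: [0.5388, -0.0917, 0.1818]
tool_rot: [[0.679, -0.734, -0.001], [-0.734, -0.679, -0.001], [0.0, 0.001, -1.0]]
force: [0.8, 0.4, -0.3]
finger_gap: 0.0426
clock: 24.7
tcp_pos: [0.4584, -0.171, 0.2627]
tool_rot: [[0.955, -0.297, 0.001], [-0.297, -0.955, -0.001], [0.001, 0.0, -1.0]]
force: [0.3, 0.2, -0.2]
finger_gap: 0.0427
clock: 25.08
tcp_pos: [0.4602, -0.2493, 0.2608]
tool_rot: [[0.955, -0.298, -0.002], [-0.298, -0.955, -0.0], [-0.002, 0.001, -1.0]]
force: [0.2, 0.5, -0.4]
finger_gap: 0.0428
[ 0.46127234 -0.24593401  0.26103096]
```

View pics/t7c.png

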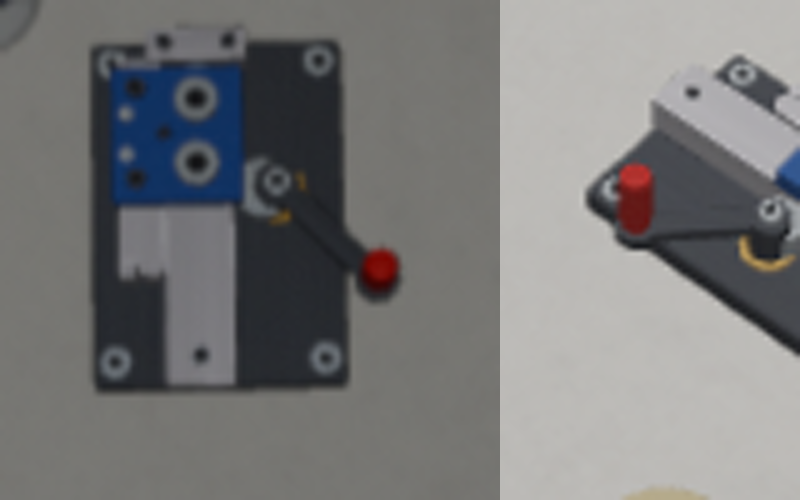

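The bar lies on the bed against the rail, with its tail edge at row 384 and its bore at (201,355). The knob is at (379,268), so the lever points back and right. I'll check the numbers.

```bash
python3 - <<'E'
from h import *
c=np.load('pics/t7.npz')
q=lambda x,y:((x+.5)/5-.5+205,(y+.5)/5-.5+140)
J=np.array([.6135,.0632]);a=.0177;R=np.array([[np.cos(a),-np.sin(a)],[np.sin(a),np.cos(a)]])
for n,p,z in[('bore(-52,0)',(201,355),.036),('tail(-65,0)',(201,384),.036),('bush(28,0)',(196,162),.0575),('pivot(22,-34)',(276,180),.045),('knob(-20.4,-76.4)',(379,268),.076),('bedBR(-64,-64)',(348,383),.016),('edgeL y15',(167,340),.036),('edgeR y-15',(236,340),.036)]:
    X=ray(c,q(*p),z); print(n,(R.T@(X[:2]-J)*1000).round(1))
E
```

```text
bore(-52,0) [-51.6  -0. ]
tail(-65,0) [-64.1   0.1]
bush(28,0) [28.4  1. ]
pivot(22,-34) [ 22.8 -33. ]
knob(-20.4,-76.4) [-21.2 -75.1]
bedBR(-64,-64) [-62.1 -63.6]
edgeL y15 [-44.9  14.5]
edgeR y-15 [-45.3 -15.1]
```

Everything is within about 1 mm of home, and the lever is at its closed angle. I'll hand it in.

```bash
python3 -c "
from plant import workorder; print(workorder.job_done())"
```

```text
the job is handed in; nothing more can be done
None
```

The bar is loaded in the drill jig and clamped, and I handed the job in at about 25 s of the 51 s allowed. I laid it flat on the bed and slid it tongue first under the bush plate. I pushed it onto the end stop (x stalled at 18 N), then pressed it to the side rail. I swung the red-knobbed lever clockwise to its limit (stalled at 18 N), let go and moved the arm clear.

**Last checks, from the top camera in the jig's frame (mm):**

| Point | Measured | Should be |
|---|---|---|
| Bore | (−51.6, 0.0) | (−52, 0) |
| Tail | (−64.1, 0.1) | (−65, 0) |
| Bar's long sides (y) | 14.5 and −15.1 | ±15 |
| Knob, closed | (−21.2, −75.1) | (−20.4, −76.4) |

These agree to about 1.5 mm, within the camera's 2 mm calibration.

**What went wrong or disagreed:**
- **First grasp missed:** the fingers shut on top of the bar because the reported tool height read about 25 mm too low. I corrected for this by feel.
- **Joint 7 at its limit:** it read −3.01, the end of its range, for a moment before I gripped the knob. I backed it off; whether that counts as passing the range was not reported.
- **Not re-checked:** I did not measure the other things on the bench again at the end. The arm felt no unexpected contact.

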